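Roll a half-shaft into the V-rest

TASK

Roll the steel half-shaft along the bench by pushing on its side with your fingertips, up the blue lead-in wedges and into the V-rest for its run-out check, so that it lies seated in the grooves of both V-blocks, with the plain tube, not the tapered necks, on both blocks. Let it roll over rather than slide, keep it under control (not flicked), and do not pick it up or lift either end. Leave the dial gauge, the oil bottle, the grease tin and the carton where they stand.

Things in the scene. Friction and masses are not known exactly. Their poses are not given: they have to be found in the camera images.
- shaft: Loose tubular half-shaft, dark steel, 320 mm long, 0.7 to 1 kg. Origin mid-length on its axis; own x along it. Middle 240 mm plain 34 mm tube, yellow daub; tapered necks, 22 mm splined ends. Smooth, lightly oiled. Lies on the bench, axis 17 mm up, on the rest's +y side. It stops within some cm on the level; let go on a wedge it rolls back. Pushed by a fingertip above its axis it jams on the wedges.
- shaft_end_a (a point): Centre of the end face of the shaft at +160 mm along its own x.
- shaft_end_b (a point): Centre of the end face of the shaft at -160 mm along its own x.
- vrest: V-rest, bolted down: two steel V-blocks in line, each 30 mm wide, centred at x = +60 and -60 mm (90 mm clear between them), with thin tie rods. Origin on the bench under the grooves' bottom line; x along the grooves, y towards the blue wedges (the shaft's side). Wedges rise from the bench at y = +94 mm to the near lip at y = +14 mm, 14 mm high (10 degrees).
- vrest_seat (a point): Where the middle of the seated, centred shaft lies: 24 mm above the V-rest's origin, same axes. A shaft that comes slightly askew squares up as it meets the wedges. The 90 degree grooves run from the near lip (y = +14, 14 mm above the bench) down to y = 0 at bench height and up to the far lip (y = -30, 30 mm high); backs at y = -46 mm, a low foot to -68 mm.
- gauge: Bystander: dial gauge on a magnetic base 58 x 50 mm, 202 mm high; its arm and dial reach 133 mm to its own +x at 97 to 180 mm height. Origin under the base. Stands behind the V-rest (-y side).
- oil_bottle: Bystander: black one-litre oil bottle with label, 85 x 62 mm, 230 mm high, origin under its centre.
- grease_tin: Bystander: round tin, 72 mm diameter, 55 mm high, origin under its centre.
- carton: Bystander: small cardboard parts carton, 75 x 110 x 45 mm, origin under its centre.

How it is judged:
By the outcome, as a careful person would: the job done as asked, in the order asked, and still so for the second after the job is handed in, with the robot touching nothing.
It also fails if it takes over 45 s, if anything falls off the work surface, if the arm or the gripper's body presses on something with over 40 N, if the wrist force passes 120 N, or if a joint passes its speed limit or range.

ROBOT

A 6-joint arm with a two-finger parallel gripper is mounted at the origin on the work surface. World frame = base frame: x ahead of the robot, y to its left, z up, the work surface at z = 0. Lengths are in mm, angles in rad, forces in N, time in s.
With the tool pointing down it reaches from about 425 to 950 mm from the base axis. Payload 3.5 kg.
Tool frame: the origin (TCP) lies midway between the tips of the shut fingers; the grasp point (between the pads) lies 19 mm behind it; z points along the fingers, y is the line along which they close (so a half turn about z gives the same grasp; the last joint's range is limited). The gripper opens to 85 mm and grips with 20 to 120 N. Pads are 22 mm wide; open, the fingers measure 114 mm over their backs; the gripper's body (76 mm by 85 mm) begins 54 mm behind the grasp point. The pads swing forward as they close: fully open they stand 13 mm farther back than shut.
Start: joints at [-1.416, 0.286, 1.577, -0, 1.279, -0.15], TCP at [202.593, -643.865, 231.325] pointing down, gripper open.
Joint ranges: [-2.77, 2.77], [-0.9, 2.22], [0.21, 2.48], [-1.53, 4.67], [0.24, 2.81], [-2.84, 2.84]. Speed limits (rad/s): [2.79, 2.79, 3.14, 3.14, 3.14, 3.14].

INTERFACE

Orientations are given as a unit quaternion [w, x, y, z].
In Python, from rig import r, fingers, cams, order, finder gives the robot as it stands. Calls block until the motion is done:
- r.move_ptp(position, orientation): joint-space move of the TCP to a pose.
- r.move_l(position, v=150, ori=None): straight line of the TCP; ori=None keeps the orientation; v is the mean speed in mm/s.
- r.goto_joints(angles): joint-space move.
- fingers.move_gripper(opening, squeeze=None): finger opening in mm; squeeze is the grip in N (None keeps the last); returns when the fingers have stopped.
- r.wait(seconds).
- r.solve_ik(position, orientation): joint angles nearest the present ones, or None.
- cams.read_camera(name): name is "side" or "top" or "wrist"; returns a dict with "image" (480x640x3 uint8, red, green, blue), "camera_matrix" (3x3 intrinsics, pixels), "origin" and "attitude" of the camera in the world; the wrist camera has in their place "mount" (4x4, takes a point from camera to tool coordinates, whose origin is the TCP and whose axes are the flange's). Camera axes: x right, y up, looking along -z (the intrinsics and any distortion apply to the point x, -y, -z); pixel columns grow to the right and rows downward; lengths in mm; the calibration is good to about 2 mm. A picture is of the moment at which its call begins: read the wrist's pose just before it. There is no depth.
A pose or a line that the arm cannot do raises r.MotionError and nothing moves.
- order.hand_in(): hands the job in; it is judged then, once.
Trained networks look in the newest picture that a camera, given by its name, has taken for a name from the list of things; names that differ only in an ending like _2 or _b are one class to them, and where a whole thing is asked for, a point or a joint stands for the part that bears it (a point fixed in the world has none). Each returns a list of dicts, best first, with "p" (0 to 1); they miss things now and then, are a little off and sometimes report something else, mostly with a low value. They report only what shows in the picture. A call takes as long as a camera call.
- finder.spot_in(camera, label): "bbox" ([left, top, width, height] in pixels, round what is visible of it).
- finder.trace(camera, label): "pixels" (480x640 bool, what is visible of it) and "bbox" ([left, top, width, height] in pixels, round what is visible of it).
- finder.mark_of(camera, label): "point" ([column, row] in pixels: a listed point, or the origin of a listed thing).
Readings, each from a call of its own:
- r.current_time(): time.
- r.current_joints(): joint angles.
- r.current_qvel(): joint speeds.
- r.current_effort(): joint torques, N m.
- r.current_tool_pos(): TCP position.
- r.current_tcp_rot(): TCP orientation.
- r.current_force(): force on the tool from outside, world axes, zero at the start.
- r.current_ft_torque(): the same for the moment, N m.
- r.current_width(): finger opening in mm.
- r.current_finger_force(): force on a finger pad.
Only numpy, scipy, OpenCV 4.12 (cv2) and the standard library are available. Lean on these libraries where they do the work, as an engineer would, in place of code of your own. Each camera call takes 0.05 s, during which the arm holds its last target. There are 200 camera calls.

## Working session

There is one attempt and no reset: what is moved stays moved. The work goes in short steps, each a Python script; the robot and the scene stay as the last script left them, time stands still between calls to the robot, and variables do not carry over. Pictures are saved under pics/ and viewed, at most 10 in all, crops included, and the job is handed in when it is done.

```bash
ls; mkdir -p pics; cat > h.py <<'E'
from rig import r,fingers,cams,order,finder
import numpy as np, cv2
from scipy.spatial.transform import Rotation as R
def rot(q):
    q=np.asarray(q,float)
    return q if q.shape==(3,3) else R.from_quat(q,scalar_first=True).as_matrix()
def campose(name):
    if name=="wrist":
        p=np.array(r.current_tool_pos());A=rot(r.current_tcp_rot())
        c=cams.read_camera(name);M=np.array(c["mount"])
        return c,p+A@M[:3,3],A@M[:3,:3]
    c=cams.read_camera(name)
    return c,np.array(c["origin"]),rot(c["attitude"])
def ray(cp,px,z):
    c,o,A=cp;K=np.array(c["camera_matrix"]);D=c.get("distortion")
    u=cv2.undistortPoints(np.array([[px]],float),K,None if D is None else np.array(D,float))[0,0]
    d=A@np.array([u[0],-u[1],-1.]);t=(z-o[2])/d[2];return o+t*d
def save(c,n): cv2.imwrite("pics/"+n+".png",c["image"][:,:,::-1])
E
python3 - <<'E'
from h import *
np.set_printoptions(precision=1,suppress=True)
for n in("top","side"):
    cp=campose(n);save(cp[0],n+"1");print(n,[k for k in cp[0]],cp[1])
    for l,z in(("shaft",17),("shaft_end_a",17),("shaft_end_b",17),("vrest",0),("vrest_seat",24),("gauge",0),("oil_bottle",0),("grease_tin",0),("carton",0)):
        for m in finder.mark_of(n,l)[:2]: print(l,m["p"],np.array(m["point"]),ray(cp,m["point"],z))
print(r.current_tcp_rot(),r.current_time())
E
```

```text
pics
top ['image', 'camera_matrix', 'origin', 'attitude'] [ 389.3  -41.8 1864. ]
shaft 0.58 [279.7 236.9] [559.7  57.3  17. ]
shaft_end_a 0.8 [283.9 285.2] [409.1  42.8  17. ]
shaft_end_a 0.68 [276.2 184.5] [725.7  69.9  17. ]
shaft_end_b 0.8 [283.9 285.2] [409.1  42.8  17. ]
shaft_end_b 0.68 [276.2 184.5] [725.7  69.9  17. ]
vrest 0.64 [365.5 234.8] [ 569.3 -213.3    0. ]
vrest 0.59 [363.1 239. ] [ 555.9 -205.6    0. ]
vrest_seat 0.56 [363.1 238.7] [ 554.7 -203.5   24. ]
gauge 0.89 [413.  259.5] [ 491.6 -363.5    0. ]
oil_bottle 0.87 [468.1 272.3] [ 451.8 -537.8    0. ]
grease_tin 0.84 [168.5 223.7] [601.4 408.8   0. ]
grease_tin 0.55 [471.4 269.8] [ 459.7 -548.5    0. ]
carton 0.78 [162.3 278.5] [428.9 423.7   0. ]
side ['image', 'camera_matrix', 'origin', 'attitude'] [-48.6 555.8 959. ]
shaft 0.8 [290.1 269.9] [567.3  48.2  17. ]
shaft_end_a 0.94 [244.  245.9] [719.  82.  17.]
shaft_end_a 0.8 [338.4 303.4] [404.1  34.3  17. ]
shaft_end_b 0.94 [244.  245.9] [719.  82.  17.]
shaft_end_b 0.8 [338.4 303.4] [404.1  34.3  17. ]
vrest 0.55 [357.9 230.3] [ 554.4 -203.     0. ]
vrest_seat 0.89 [358.9 223.2] [ 556.9 -207.4   24. ]
gauge 0.7 [407.9 210.1] [ 508.2 -377.2    0. ]
oil_bottle 0.16 [241.5 244. ] [743.5  74.    0. ]
grease_tin 0.91 [157.4 349.2] [611.6 419.6   0. ]
grease_tin 0.61 [244.5 243.5] [739.2  66.8   0. ]
carton 0.8 [205.8 401.4] [429.6 412.4   0. ]
[-0.   1.   0.2 -0. ] 1.0
```

```bash
python3 - <<'E'
import cv2
a=cv2.imread("pics/top1.png");cv2.imwrite("pics/top1c.png",cv2.resize(a[150:330,220:440],(770,630)[:2] if 0 else (733,600),interpolation=cv2.INTER_CUBIC))
E
```

```text
(no output)
```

View pics/top1c.png

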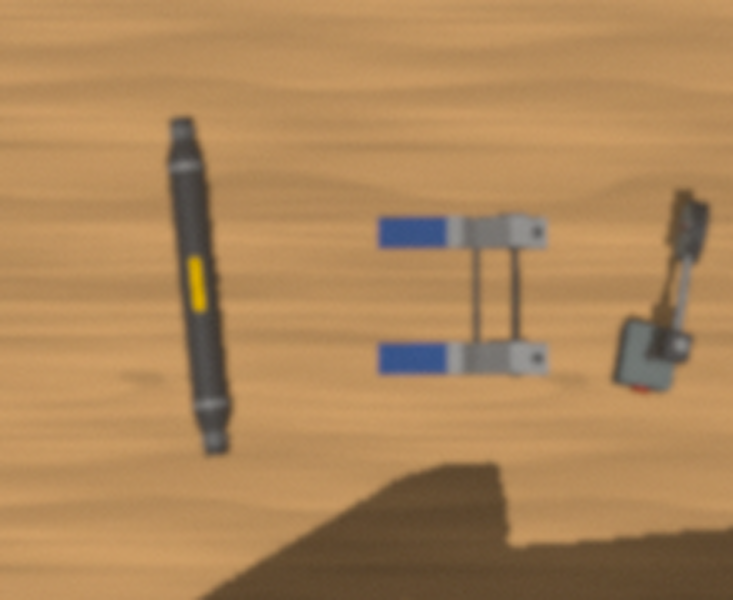

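View pics/side1.png

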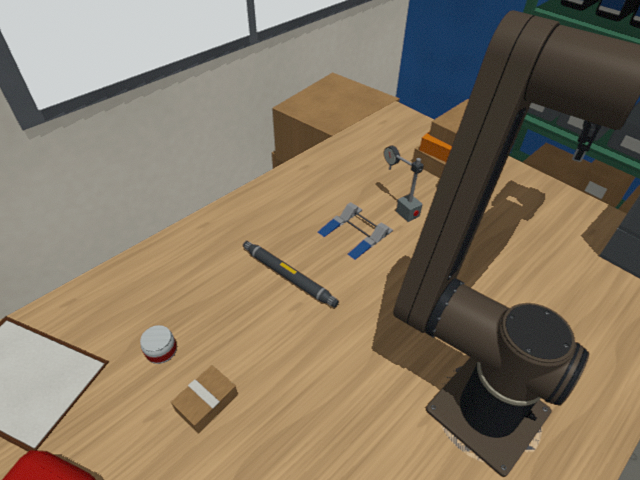

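The top view shows the V-rest near (556,-204), roughly square to the world. The shaft is near (562,54), yawed about 0.11 rad, with its +x end lagging. I'll raise the arm clear of the bottle and gauge, go behind the shaft and look from the wrist.

```bash
cat >> h.py <<'E'
def ori(yaw=0.,tilt=0.,flip=1):
    # tool y along +-(rest x), tool z down leaning towards rest -y by tilt
    B=R.from_euler("z",yaw).as_matrix()
    z=B@np.array([0,-np.sin(tilt),-np.cos(tilt)]);y=flip*B[:,0];x=np.cross(y,z)
    return R.from_matrix(np.c_[x,y,z]).as_quat(scalar_first=True)
np.set_printoptions(precision=2,suppress=True)
E
python3 - <<'E'
from h import *
r.move_l([202.6,-643.9,340],v=250)
fl=None
for f in(1,-1):
    q=r.solve_ik([560,120,260],ori(0,0,f));print(f,q)
    if q is not None and (fl is None or abs(q[5])<abs(fl[1])): fl=(f,q[5])
f=fl[0];print(f)
r.move_ptp([560,-60,350],ori(0,0,f))
cp=campose("wrist");save(cp[0],"w1");print(cp[1],r.current_time(),cp[0].keys())
for l,z in(("shaft",17),("shaft_end_a",17),("vrest",0),("vrest_seat",24)):
    for m in finder.mark_of("wrist",l)[:2]: print(l,m["p"],np.array(m["point"]),ray(cp,m["point"],z))
E
```

```text
1 [ 0.03  0.04  1.8  -0.    1.3   0.03]
-1 None
1
[560.06  15.34 492.63] 4.0667 dict_keys(['image', 'camera_matrix', 'mount'])
shaft 0.7 [328.7  61. ] [569.03  65.12  17.  ]
shaft_end_a 0.78 [476.3  44.6] [726.07  80.94  17.  ]
shaft_end_a 0.74 [181.8  81.1] [408.95  45.18  17.  ]
vrest 0.92 [317.9 284.7] [ 556.2 -203.9    0. ]
vrest_seat 0.78 [319.3 290.7] [ 558.1  -201.37   24.  ]
```

View pics/w1.png

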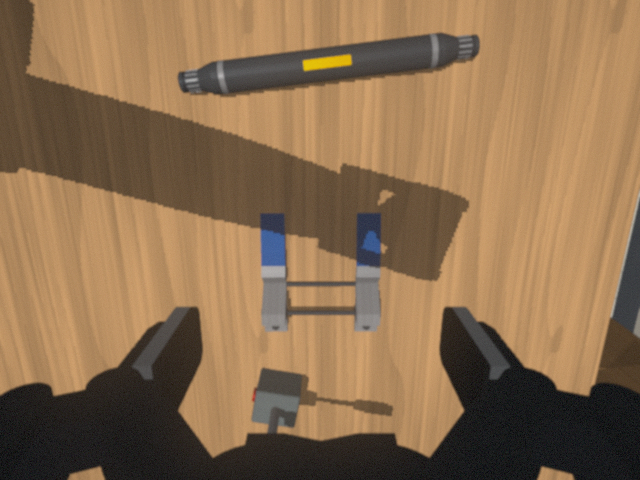

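The wrist view shows the shaft end centres at (182,81) and (476,45), and the wedge feet at row 213, columns 261–381. So the rest has about 0 yaw and is centred near x 558. Next I'll close the fingers to 40 mm so they fit between the blocks. Then I'll come down behind the shaft and push it gently, with both fingertips squaring it up.

```bash
cat >> h.py <<'E'
def shaft(n,z=17):
    cp=campose(n);e=[ray(cp,m["point"],z)[:2] for m in finder.mark_of(n,"shaft_end_a")[:2]]
    print(n,*e,"t",r.current_time());return cp
E
python3 - <<'E'
from h import *
o=ori(0,np.radians(8))
fingers.move_gripper(40)
r.move_ptp([561,128,120],o)
r.move_l([561,128,3],v=120);print(r.current_force(),r.current_width())
r.move_l([561,40,3],v=45);print(r.current_force(),r.current_tool_pos())
for n in("top","side"): cp=shaft(n)
save(cp[0],"s2")
E
```

```text
[0.26 0.71 0.07] 39.85695175660848
[ 0.62 -1.04 -0.08] [560.99  40.13   2.99]
top [411.08  -8.4 ] [726.29  27.04] t 9.2583
side [729.9   32.17] [574.18   6.88] t 9.3583
```

```bash
python3 -c "
import cv2
a=cv2.imread('pics/s2.png');cv2.imwrite('pics/s2c.png',cv2.resize(a[170:350,220:440],(733,600),interpolation=cv2.INTER_CUBIC))"
```

```text
(no output)
```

View pics/s2c.png

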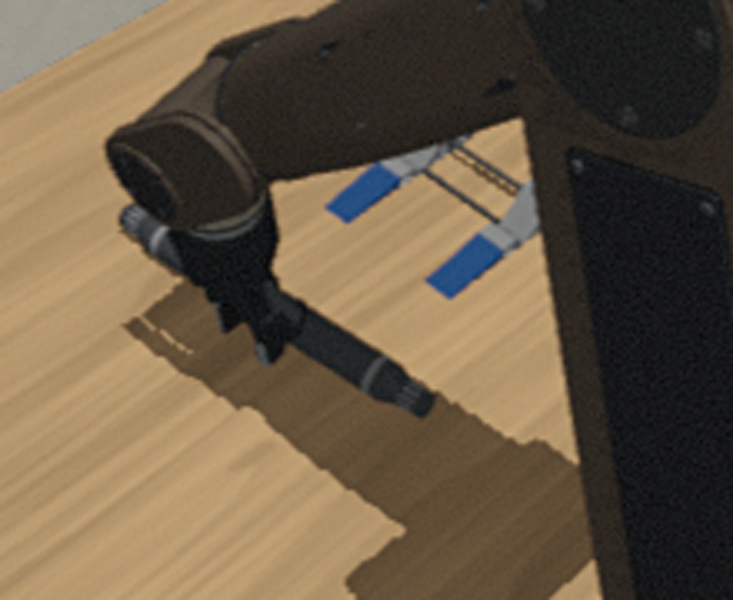

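The shaft rolled about 50 mm but stayed askew at 0.11 rad, still touching the fingers. I'll push nearer the lagging +x end to square it.

```bash
python3 - <<'E'
from h import *
r.move_l([561,66,3],v=120)
r.move_l([643,66,3],v=150)
r.move_l([643,24,3],v=45);print(r.current_force(),r.current_tool_pos())
shaft("top");shaft("side")
E
```

```text
[-0.22  0.05 -0.15] [642.96  24.12   2.93]
top [725.23  -5.45] [415.2  -34.81] t 11.6083
side [419.75 -50.33] t 11.7083
```

```bash
python3 - <<'E'
from h import *
r.move_l([646,-82,3],v=40);print(r.current_force(),r.current_tool_pos())
cp=shaft("top");save(cp[0],"t3");cp=shaft("side");save(cp[0],"s3")
a=np.hstack([cv2.imread("pics/t3.png")[160:320,250:410],cv2.imread("pics/s3.png")[170:330,230:390]])
cv2.imwrite("pics/c3.png",cv2.resize(a,(800,400),interpolation=cv2.INTER_CUBIC))
E
```

```text
[-0.23  1.93  1.38] [646.01 -81.86   3.  ]
top [ 429.49 -125.09] [ 739.64 -103.34] t 14.6083
side [ 421.48 -150.12] t 14.7083
```

View pics/c3.png

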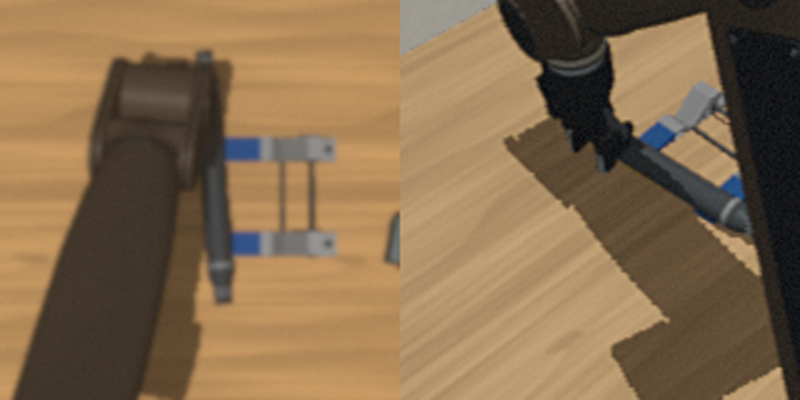

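The shaft is at the wedge foot near (584,-114). Its left side has started up its wedge and its skew is down to about 0.07. Next I'll move between the blocks and push halfway up the slope.

```bash
python3 - <<'E'
from h import *
r.move_l([646,-62,3],v=100)
r.move_l([561,-62,3],v=150)
r.move_l([561,-90,3],v=40);print(r.current_force())
r.move_l([561,-130,9],v=30);print(r.current_force(),r.current_tool_pos())
cp=shaft("top",24);save(cp[0],"t4");cp=shaft("side",24);save(cp[0],"s4")
a=np.hstack([cv2.imread("pics/t4.png")[160:320,270:430],cv2.imread("pics/s4.png")[150:310,260:420]])
cv2.imwrite("pics/c4.png",cv2.resize(a,(800,400),interpolation=cv2.INTER_CUBIC))
E
```

```text
[ 1.37  1.32 -0.96]
[0.35 3.95 1.02] [ 560.92 -130.05    8.93]
top [ 433.24 -177.63] [ 742.14 -150.4 ] t 18.225
side [ 739.97 -145.54] [ 416.1  -177.43] t 18.325
```

View pics/c4.png

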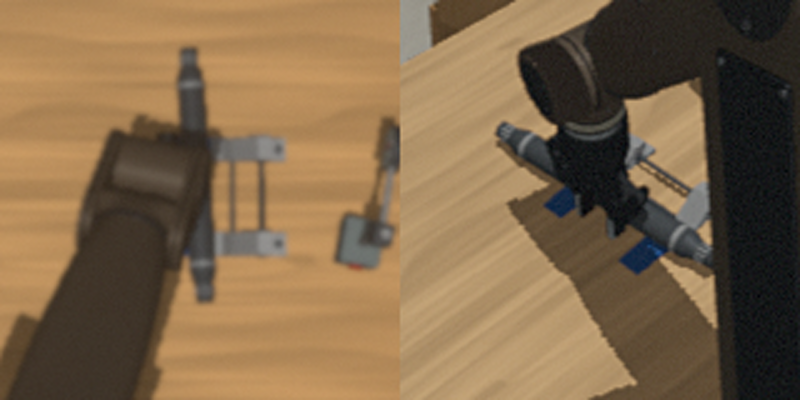

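```bash
python3 - <<'E'
from h import *
r.move_l([561,-158,13],v=25);print(r.current_force())
r.move_l([561,-171,14],v=20);print(r.current_force(),r.current_tool_pos())
cp=shaft("top",24);save(cp[0],"t5");cp=shaft("side",24);save(cp[0],"s5")
a=np.hstack([cv2.imread("pics/t5.png")[160:320,290:450],cv2.imread("pics/s5.png")[150:310,260:420]])
cv2.imwrite("pics/c5.png",cv2.resize(a,(800,400),interpolation=cv2.INTER_CUBIC))
E
```

```text
[0.52 0.78 0.91]
[ 0.2  -0.19  0.06] [ 560.91 -171.14   13.96]
top [ 420.3  -202.49] [ 741.22 -202.81] t 20.5083
side [ 741.51 -202.58] [ 418.61 -213.68] t 20.6083
```

View pics/c5.png

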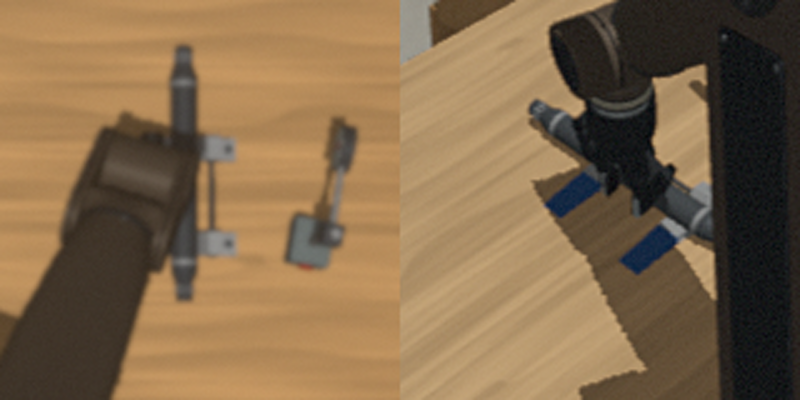

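The shaft is square at y≈-203, centred at x≈581. I'll back off and check.

```bash
python3 - <<'E'
from h import *
r.move_l([561,-110,14],v=80)
r.move_l([561,-70,200],v=200)
r.move_ptp([500,150,330],ori(0,0))
cp=shaft("top",24);save(cp[0],"t6")
for l,z in(("vrest_seat",24),("gauge",0)): print(l,[ray(cp,m["point"],z) for m in finder.mark_of("top",l)[:1]])
cp=shaft("side",24);save(cp[0],"s6")
a=np.hstack([cv2.imread("pics/t6.png")[160:320,290:450],cv2.imread("pics/s6.png")[150:310,260:420]])
cv2.imwrite("pics/c6.png",cv2.resize(a,(800,400),interpolation=cv2.INTER_CUBIC))
E
```

```text
top [ 750.44 -194.93] [ 423.39 -198.45] t 23.7333
vrest_seat [array([ 557.87, -206.03,   24.  ])]
gauge []
side [ 425.11 -222.1 ] [ 753.01 -205.5 ] t 23.9333
```

View pics/c6.png

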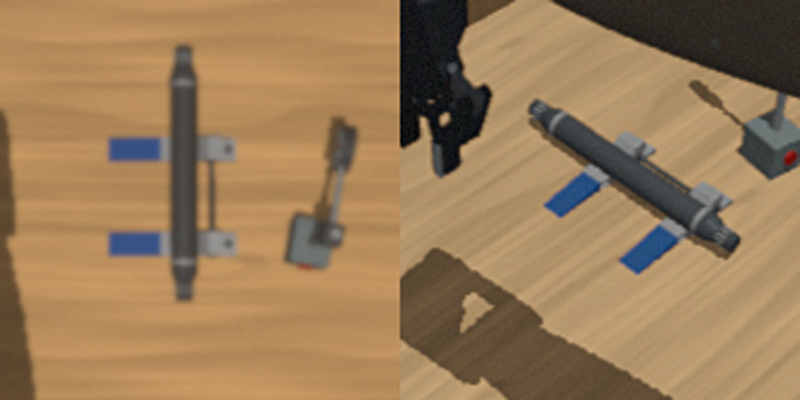

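The shaft lies square in both grooves, and the end ring (about column 183, row 262) is clear of the block edge (about row 257). Plain tube is therefore on both blocks. The gauge hasn't moved. Handing in.

```bash
python3 -c "
from h import *
print(order.hand_in())"
```

```text
the job is handed in; nothing more can be done
None
```

The half-shaft was rolled up the wedges and lies seated in both V-blocks with plain tube on both. It sits about 25 mm towards +x of centre, leaving roughly 13 mm of tube past the block edge at the tighter end, and the job is handed in with the robot clear.

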